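# Set up a light box and lay out varnished knobs for inspection

### The job

Raise the light box's stiff lid by its lug so that it stays leaning back at 110 degrees from shut, then lift every wooden knob off the free-spinning turntable and stand them all upright on the white deck inside the rim, with at least a finger's width between their feet. With lid and knobs in place, press the light's switch once fully down and let it go; leave the stain jar standing on the turntable and everything else on the bench where it is.

Things in the scene. Friction and masses are not known exactly. Their poses are not given: they have to be found in the camera images.
- lid (a joint): lid angle in rad: 0 shut flat, 1.571 upright, 1.920 = 110 degrees open (leaning back, away from the robot), stop at 2.7. It turns about the line through point lid_hinge along the case's y; opening lifts the near edge up and over. Stiff hinge (friction 0.5 N m, 3 to 5 N at the lug); it stays where it is left. Starts shut or up to 0.3 rad ajar.
- lid_lug (a point): centre of the black lug's round end: an upright tab in the middle of the lid's near edge, 12 mm thick along the case's y, end radius 12 mm; centre 198 mm from the hinge line, 28 mm beyond the lid's edge, 6 mm above the lid's underside. Can be pinched from above across y and turns between the fingers as the lid swings. Moves with the lid.
- lid_hinge (a point): middle of the lid's hinge line, at the far upper edge of the case, 42 mm above the bench, level with the lid's underside. The lid is a flat grey panel 170 mm (hinge to near edge) x 260 mm x 12 mm with a white light panel on its inside.
- case: light box, fixed to the bench: a grey case 170 mm deep (x) x 260 mm wide (y), 42 mm high at the rim, with the hinged lid on top; on its right side (-y) a dark control strip 60 mm wide, 34 mm high, carrying the switch. Origin: centre of the underside of the lidded part; x points away from the robot to the hinge, z up.
- deck (a point): centre of the white deck under the lid, 32 mm above the bench; the deck is flat, 154 mm (x) x 244 mm (y) inside a rim 8 mm thick that stands 10 mm above it. Axes as the case.
- switch (a joint): travel of the light switch, a round white spring push button of 14 mm radius: 0 out, 0.006 m fully down (5 N), springs back
- switch_top (a point): centre of the top face of the switch button, pressed straight down; middle of the control strip, 160 mm to the right of the case's centre
- platter_top (a point): centre of the top face of the turntable: a round plywood platter of 140 mm radius, top 28 mm above the bench, on a fixed foot; it spins freely about the vertical at a touch. The knobs start standing on it about 80 mm from its centre
- jar: small amber stain jar with black cap, 36 mm diameter, 48 mm tall, 0.2 kg, standing in the middle of the turntable; it stays there. Origin: centre of its underside
- knob1: turned wooden drawer knob, about 50 g, 38 mm tall, round: foot 40 mm diameter x 6 mm, waist 22 mm diameter, head 34 mm diameter from 18 to 37 mm above its underside, gripped by the head from above. Origin: centre of its underside, z up through the head. May be absent (3 to 5 of the five are there)
- knob2: turned wooden drawer knob, about 50 g, 38 mm tall, round: foot 40 mm diameter x 6 mm, waist 22 mm diameter, head 34 mm diameter from 18 to 37 mm above its underside, gripped by the head from above. Origin: centre of its underside, z up through the head. May be absent (3 to 5 of the five are there)
- knob3: turned wooden drawer knob, about 50 g, 38 mm tall, round: foot 40 mm diameter x 6 mm, waist 22 mm diameter, head 34 mm diameter from 18 to 37 mm above its underside, gripped by the head from above. Origin: centre of its underside, z up through the head. May be absent (3 to 5 of the five are there)
- knob4: turned wooden drawer knob, about 50 g, 38 mm tall, round: foot 40 mm diameter x 6 mm, waist 22 mm diameter, head 34 mm diameter from 18 to 37 mm above its underside, gripped by the head from above. Origin: centre of its underside, z up through the head. May be absent (3 to 5 of the five are there)
- knob5: turned wooden drawer knob, about 50 g, 38 mm tall, round: foot 40 mm diameter x 6 mm, waist 22 mm diameter, head 34 mm diameter from 18 to 37 mm above its underside, gripped by the head from above. Origin: centre of its underside, z up through the head. May be absent (3 to 5 of the five are there)
- offcut: dark hardwood offcut, 60x40x24 mm, stays where it is; origin at the centre of its underside
- pencil: yellow pencil lying flat, 160 mm long and 8 mm, stays where it is; origin at the centre of its underside
- sanding_block: cork sanding block, 100x60x40 mm, stays where it is; origin at the centre of its underside
- glue: yellow glue bottle, 60 mm diameter, height 150 mm, stays where it is; origin at the centre of its underside
- varnish: squat amber varnish jar, 76 mm diameter, height 90 mm, stays where it is; origin at the centre of its underside
- hammer: claw hammer lying on the bench, length about 300 mm, stays where it is; origin at the centre of its underside
Things that resemble listed ones, but are neither listed nor needed, are in the scene too. What is shaped like the knob3 but blue is not meant. Leave any turquoise look-alike of the knob5 alone.

How it is judged:
By the outcome, as a careful person would: the job done as asked, in the order asked, and still so for the second after the job is handed in, with the robot touching nothing.
Of knob1, knob2, knob3, knob4, knob5 only 3 to 5 are there at a start; the rules pass over those that are not, and their reading is None.
At some moment in a run one of knob1, knob2, knob3, knob4, knob5 may be knocked a few centimetres aside while the robot is not near it.
It also fails if it takes over 208 s, if anything falls off the work surface, if the arm or the gripper's body presses on something with over 40 N, if the wrist force passes 120 N, or if a joint passes its speed limit or range.

### The arm

A 6-joint arm with a two-finger parallel gripper is mounted at the origin on the work surface. World frame = base frame: x ahead of the robot, y to its left, z up, the work surface at z = 0. Lengths are in mm, angles in rad, forces in N, time in s.
With the tool pointing down it reaches from about 325 to 900 mm from the base axis. Payload 6.1 kg.
Tool frame: the origin (TCP) lies midway between the tips of the shut fingers; the grasp point (between the pads) lies robot.pinch_z behind it (robot.pinch_z is the distance from the TCP to the grasp point, in mm); y points along the fingers, z is the direction in which the jaws open and shut, and the axes are right-handed (so a half turn about y gives the same grasp; the last joint's range is limited). The gripper opens to 87 mm and grips with 3 to 60 N. Pads are 19 mm wide; open, the fingers measure 117 mm over their backs; the gripper's body (75 mm by 190 mm) begins 51 mm behind the grasp point.
Start: joints at [1.021, 0.22, 1.526, -0, 1.395, -0.126], TCP at [257.014, 569.701, 222.538] pointing down, gripper open.
Joint ranges: [-2.98, 2.98], [-0.91, 2.08], [0.09, 2.57], [-1.24, 4.39], [0.2, 2.65], [-2.68, 2.68]. Speed limits (rad/s): [2.57, 2.57, 3.01, 3.14, 3.14, 3.14].

### API

Orientations are given as a unit quaternion [x, y, z, w].
In Python, from station import robot, get_image gives the robot as it stands.
- The arm moves only by the shell command python3 -m handwheel 'ROWS' [FORCE]. ROWS is JSON, a list of rows, each a list of 7 numbers: the turn, a rotation vector about the tool's x, y, z in rad, then the shift along the tool's x, y, z in m, then the opening, from 0 (shut) to 1 (fully open). A call has 1 to 8 rows; each row shifts and turns the commanded pose from where the row before left it, along the tool's axes as they then stand; what a row does not reach is not made up. A row lasts 1/8 s, in which the tool goes at most 62.5 mm and 10.7 degrees, less where a joint would pass 70% of its speed; a pose out of reach is approached as far as the arm can. A call with a gripper value outside its range is refused whole. The fingers move at their own pace and stop on an object; FORCE is the grip in N (left out, the last holds). Time passes only in rows, so rows that do not move let the fingers close. It gives the time, the measured TCP pose, the force and the opening at its end, in the units of the state.
- robot.state(): the state, without advancing time (a new reading comes with each control period).
- get_image(name): name is "side" or "top" or "wrist"; returns a dict with "img" (384x512x3 uint8, blue, green, red), "range_z" (384x512 float32, mm along the optical axis (not along the pixel's ray), 0 where there is no reading), "intrinsics" (3x3 intrinsics, pixels), "origin" and "attitude" of the camera in the world; the wrist camera has in their place "tool_from_camera" (4x4, takes a point from camera to tool coordinates, whose origin is the TCP and whose axes are the tool frame's). Camera axes: x right, y up, looking along -z (the intrinsics and any distortion apply to the point x, -y, -z); pixel columns grow to the right and rows downward; lengths in mm; the calibration is good to about 2 mm. A picture is of the moment at which its call begins: read the wrist's pose just before it.
- robot.hand_in(): hands the job in, once; it reports no verdict.
The state is a dict: "time_s": time; "q": joint angles; "joint_vel": joint speeds; "joint_efforts": joint torques, N m; "eef_pos": TCP position; "ee_rot": TCP orientation; "force": force on the tool from outside, world axes, zero at the start; "moment": the same for the moment, N m; "opening": opening from 0.0 (shut) to 1.0 (fully open).
Only numpy, scipy, OpenCV 4.12 (cv2) and the standard library are available. Lean on these libraries where they do the work, as an engineer would, in place of code of your own. Each camera call takes 0.05 s, during which the arm holds its last target.

## Working session

There is one attempt and no reset: what is moved stays moved. The work goes in short steps, Python scripts to look and compute and a shell command to move; the robot and the scene stay as the last step left them, time stands still between calls to the robot, and variables do not carry over. Pictures are saved under pics/ and viewed, and the job is handed in when it is done.

```bash
ls; mkdir -p pics; python3 - <<'E'
from station import robot, get_image
import cv2
s=robot.state(); print(s, robot.pinch_z)
for n in ["side","top","wrist"]:
    d=get_image(n); cv2.imwrite(f"pics/{n}0.png",d["img"]); print(n,d["intrinsics"],d.get("origin"),d.get("attitude"),d.get("tool_from_camera"),[k for k in d])
E
```

```text
pics
{'time_s': 0.0, 'q': array([ 1.02089569e+00,  2.21232721e-01,  1.52762251e+00,  9.56912415e-06,
        1.39470027e+00, -1.26097216e-01]), 'joint_vel': array([-0.00111883,  0.00018027, -0.00091721,  0.00029734, -0.00192827,
       -0.00174867]), 'joint_efforts': array([-8.31293733e-05, -4.94613147e+01, -3.87382007e+01,  7.00542703e-02,
        5.71635563e-02, -1.29434238e-04]), 'eef_pos': array([256.68748423, 569.16858453, 221.42714545]), 'ee_rot': array([ 0.69194387, -0.14895208,  0.14848556, -0.69063666]), 'force': array([ 0.87945037,  0.87101135, -0.33295892]), 'moment': array([-0.03430455, -0.02297894,  0.00250084]), 'opening': 0.9980667722686237} 18.700000000000003
side [[397.18942043   0.         250.5636123 ]
 [  0.         397.18942043 191.20553828]
 [  0.           0.           1.        ]] [ 275.01054176 -804.77113141  978.54357751] [ 0.36058997 -0.05547714 -0.12536815  0.92259416] None ['img', 'range_z', 'intrinsics', 'origin', 'attitude']
top [[390.95838677   0.         256.13716601]
 [  0.         390.95838677 193.1675736 ]
 [  0.           0.           1.        ]] [ 301.3993904    -7.71078904 1252.99384066] [-0.05220949  0.05430018  0.7139546  -0.69612821] None ['img', 'range_z', 'intrinsics', 'origin', 'attitude']
wrist [[335.72519755   0.         255.87524471]
 [  0.         335.72519755 190.41719247]
 [  0.           0.           1.        ]] None None [[ 5.46380434e-04 -9.69024757e-01 -2.46962997e-01 -6.69807701e+01]
 [ 9.38250703e-04  2.46963422e-01 -9.69024349e-01 -1.62313364e+02]
 [ 9.99999411e-01  2.97742739e-04  1.04412414e-03  1.70029753e+00]
 [ 0.00000000e+00  0.00000000e+00  0.00000000e+00  1.00000000e+00]] ['img', 'range_z', 'intrinsics', 'tool_from_camera']
```

View pics/top0.png

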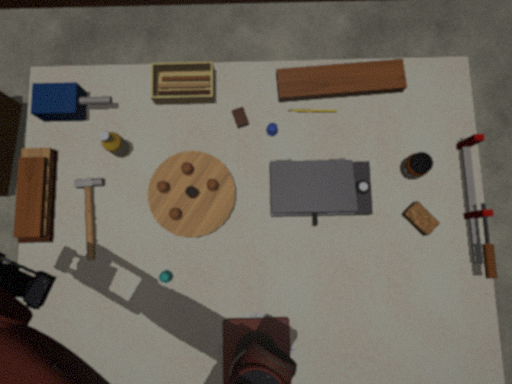

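View pics/side0.png

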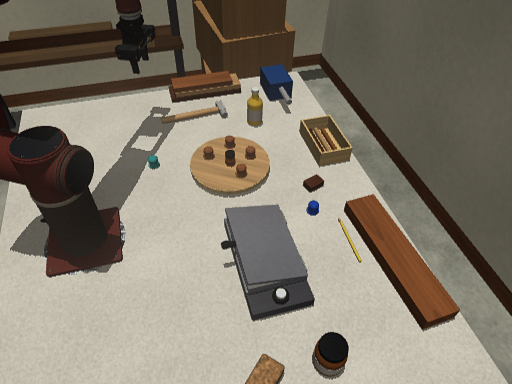

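View pics/wrist0.png

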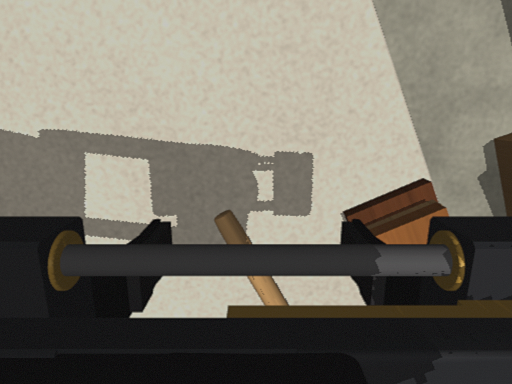

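```bash
cat > h.py <<'E'
import numpy as np, cv2
from station import robot, get_image
from scipy.spatial.transform import Rotation as R
def cam(n):
    s=robot.state(); d=get_image(n)
    if n=="wrist":
        T=d["tool_from_camera"]; Rt=R.from_quat(s["ee_rot"]).as_matrix()
        d["C"]=Rt@T[:3,:3]; d["o"]=Rt@T[:3,3]+s["eef_pos"]
    else:
        d["C"]=R.from_quat(d["attitude"]).as_matrix(); d["o"]=np.array(d["origin"])
    d["st"]=s
    return d
def ray(d,u,v):
    K=d["intrinsics"]; u=np.asarray(u,float); v=np.asarray(v,float)
    c=np.stack([(u-K[0,2])/K[0,0],-(v-K[1,2])/K[1,1],-np.ones_like(u)],-1)
    return c@d["C"].T
def plane(d,u,v,z):
    r=ray(d,u,v); return d["o"]+r*((z-d["o"][2])/r[...,2])[...,None]
def cloud(d):
    v,u=np.mgrid[:384,:512]
    p=d["o"]+ray(d,u,v)*d["range_z"][...,None]
    p[d["range_z"]<=0]=np.nan
    return p
def proj(d,P):
    c=(np.asarray(P,float)-d["o"])@d["C"]; K=d["intrinsics"]
    return np.stack([K[0,0]*c[...,0]/-c[...,2]+K[0,2], K[1,1]*-c[...,1]/-c[...,2]+K[1,2]],-1)
def st():
    s=robot.state(); Rt=R.from_quat(s["ee_rot"]).as_matrix()
    print("t %.2f"%s["time_s"],"tcp",s["eef_pos"].round(1),"F",s["force"].round(1),"op %.3f"%s["opening"],"q",s["q"].round(2))
    print("toolx",Rt[:,0].round(3),"y",Rt[:,1].round(3),"z",Rt[:,2].round(3)); return s,Rt
E
python3 - <<'E'
from h import *
s,Rt=st()
d=cam("top"); P=cloud(d); e=cam("side"); Q=cloud(e)
np.set_printoptions(suppress=True,precision=1)
for n,(u,v) in dict(table=(240,250),platter=(200,220),jar=(192,191),k1=(187,168),k2=(212,185),k3=(163,187),k4=(175,213),lug=(315,222),lid=(310,190),lidnear=(300,212),lidfar=(300,163),strip=(363,205),sw=(363,187)).items(): print(n,P[v,u])
print("side")
for n,(u,v) in dict(table=(180,250),platter=(215,180),sw=(281,296),lug=(226,245),lidtop=(265,250)).items(): print(n,Q[v,u])
cv2.imwrite("pics/topz.png",cv2.resize(d["img"][90:300,140:400],None,fx=3,fy=2.85,interpolation=cv2.INTER_CUBIC))
cv2.imwrite("pics/sidez.png",cv2.resize(e["img"][120:320,140:340],None,fx=3,fy=3,interpolation=cv2.INTER_CUBIC))
E
```

```text
t 0.15 tcp [256.8 569.3 221.7] F [ 0.2 -0.1  1. ] op 1.000 q [ 1.02  0.22  1.53 -0.    1.39 -0.13]
toolx [ 0.912 -0.411 -0.   ] y [-0.001 -0.001 -1.   ] z [ 0.411  0.912 -0.002]
table [310.7  41.8   3.6]
platter [406.7 164.3  28.9]
jar [492.  182.   74.5]
k1 [566.1 198.8  65.6]
k2 [511.4 122.2  61.4]
k3 [508.1 272.5  65.9]
k4 [426.9 235.3  65.5]
lug [ 386.2 -185.    98.7]
lid [ 486.5 -178.6   71.3]
lidnear [ 418.2 -143.4   86.1]
lidfar [ 575.6 -153.6   54.6]
strip [ 440.3 -347.8   35.6]
sw [ 495.  -347.3   50.8]
side
table [ 267.4 -109.2    0.3]
platter [424.2 122.2  25. ]
sw [ 493.9 -355.3   54.7]
lug [ 389.6 -193.9   96.3]
lidtop [ 491.8 -221.5   72.3]
```

View pics/topz.png

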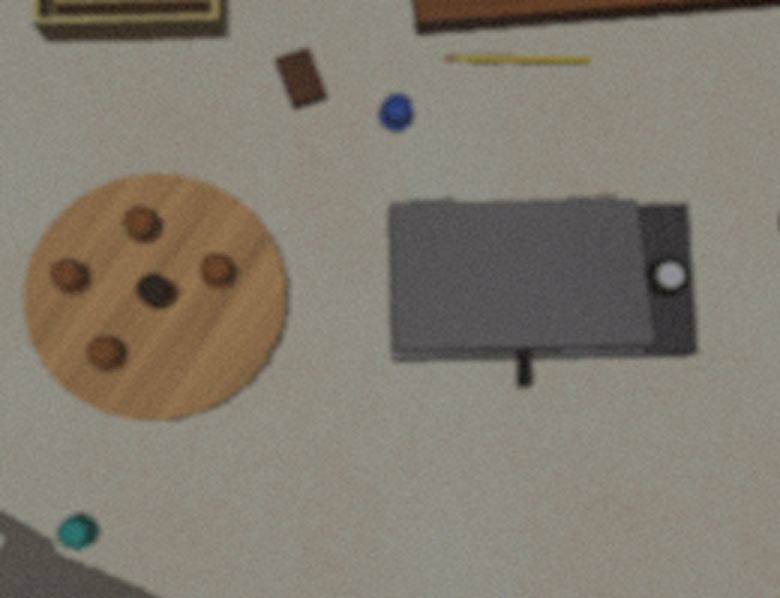

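View pics/sidez.png

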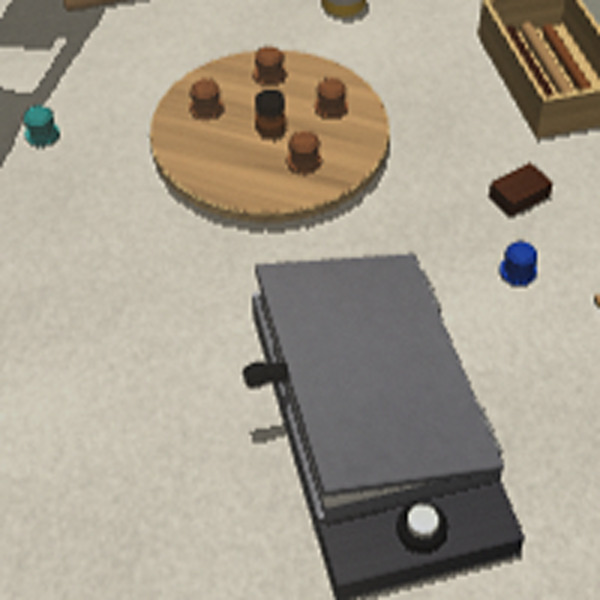

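```bash
python3 - <<'E'
from h import *
np.set_printoptions(suppress=True,precision=2)
for n in ["top","side"]:
    d=cam(n); P=cloud(d); hsv=cv2.cvtColor(d["img"],cv2.COLOR_BGR2HSV)
    # lid plane
    m=(hsv[...,1]<60)&(hsv[...,2]<140)&(P[...,2]>48)&(P[...,2]<105)&(P[...,0]>410)&(P[...,0]<600)&(P[...,1]<-30)&(P[...,1]>-320)
    m=cv2.erode(m.astype(np.uint8),np.ones((3,3)))>0
    A=P[m]; c=np.median(A,0); 
    co=np.linalg.lstsq(np.c_[A[:,:2]-c[:2],np.ones(len(A))],A[:,2]-c[2],rcond=None)[0]
    print(n,m.sum(),"center",A.mean(0),"plane",co,"angle",np.arctan(np.hypot(*co[:2])),"yaw of axis",np.arctan2(-co[1],-co[0]), "min/max",np.percentile(A,1,0),np.percentile(A,99,0))
    # black lug
    m=(hsv[...,2]<60)&(P[...,2]>60)&(P[...,2]<120)&(P[...,0]>360)&(P[...,0]<430)&(P[...,1]<-140)&(P[...,1]>-230)
    print("lug",m.sum(),np.median(P[m],0),P[m].min(0),P[m].max(0))
    ys,xs=np.nonzero(m);print(xs.min(),xs.max(),ys.min(),ys.max())
    # switch white
    m=(hsv[...,2]>150)&(hsv[...,1]<50)&(P[...,2]>38)&(P[...,0]>450)&(P[...,0]<540)&(P[...,1]<-310)&(P[...,1]>-390)
    print("sw",m.sum(),np.median(P[m],0)); 
    # strip top
    m=(hsv[...,2]<110)&(P[...,2]>26)&(P[...,2]<44)&(P[...,1]<-320)&(P[...,1]>-400)&(P[...,0]>380)&(P[...,0]<610)
    ys,xs=np.nonzero(m); G=plane(d,xs,ys,34.); print("strip",m.sum(),np.percentile(G,[.5,50,99.5],axis=0)); print(cv2.minAreaRect(G[:,:2].astype(np.float32)))
    # knobs
    m=(P[...,2]>50)&(P[...,2]<100)&(np.hypot(P[...,0]-495,P[...,1]-195)<125)
    k,lab,stt,cen=cv2.connectedComponentsWithStats(m.astype(np.uint8))
    for i in range(1,k):
        if stt[i,4]>15: print("k",stt[i,4],np.mean(P[lab==i],0),plane(d,*cen[i],60.),P[lab==i].max(0)[2])
    m=(hsv[...,1]>70)&(P[...,2]>15)&(P[...,2]<45)&(np.hypot(P[...,0]-495,P[...,1]-195)<170)
    ys,xs=np.nonzero(m); G=plane(d,xs,ys,28.); print("platter",cv2.minEnclosingCircle(G[:,:2].astype(np.float32)),m.sum(),np.pi*140**2)
E
```

```text
top 3997 center [ 497.68 -187.03   70.81] plane [-0.2   0.   -0.08] angle 0.19557083757740876 yaw of axis -0.002917857129612733 min/max [ 420.3  -311.38   52.8 ] [578.67 -63.44  87.86]
lug 53 [ 401.53 -185.02   90.12] [ 380.78 -219.23   76.24] [ 417.94 -174.02   99.95]
310 325 212 224
sw 1 [ 498.3  -344.4    50.62]
strip 705 [[ 411.83 -376.34   34.  ]
 [ 490.78 -351.61   34.  ]
 [ 579.09 -324.42   34.  ]]
((495.426025390625, -350.2431335449219), (54.447113037109375, 166.82237243652344), 88.80033874511719)
k 94 [567.92 200.19  62.23] [568.42 200.58  60.  ] 68.55554244336008
k 95 [514.66 122.53  62.35] [515.08 122.79  60.  ] 67.2020362332421
k 98 [512.23 276.03  62.48] [512.66 276.63  60.  ] 70.81126081326715
k 100 [491.62 184.6   73.98] [493.88 186.89  60.  ] 80.31750664657943
k 102 [426.94 237.43  62.27] [427.17 237.91  60.  ] 68.67059012444679
platter ((492.6398620605469, 191.3441619873047), 139.16647338867188) 5416 61575.216010359945
side 3992 center [ 496.43 -199.94   71.2 ] plane [-0.2   0.    0.06] angle 0.19577912066873143 yaw of axis -0.007889885748565943 min/max [ 419.08 -315.1    54.2 ] [576.91 -66.39  87.65]
lug 99 [ 395.55 -190.49   90.09] [ 377.67 -227.37   74.72] [ 417.46 -175.4   101.14]
221 239 240 255
sw 75 [ 495.67 -346.9    55.99]
strip 1183 [[ 410.29 -379.94   34.  ]
 [ 484.79 -353.5    34.  ]
 [ 578.91 -320.46   34.  ]]
((494.62249755859375, -350.3786315917969), (61.242950439453125, 170.1106719970703), 89.95256805419922)
k 63 [510.77 271.71  61.66] [511.19 273.65  60.  ] 68.81175143899043
k 69 [425.26 234.07  61.52] [425.5  235.77  60.  ] 69.91707496147433
k 69 [566.6  197.23  61.25] [567.   198.58  60.  ] 68.7661442003473
k 99 [489.88 181.47  69.91] [492.22 192.23  60.  ] 79.41124846162722
k 76 [512.46 118.87  61.52] [512.84 120.38  60.  ] 68.09145362525112
platter ((489.87255859375, 187.46530151367188), 144.59030151367188) 3199 61575.216010359945
```

```bash
python3 -m handwheel '[[0,-0.141,0,0,0,0,1],[0,-0.141,0,0,0,0,1],[0,-0.141,0,0.02,0,0,1],[0,0,0,0.03,0,-0.05,1],[0,0,0,0.03,0,-0.05,1],[0,0,0,0.03,0,-0.05,1],[0,0,0,0.02,0,-0.055,1],[0,0,0,0,0,-0.055,1]]' 20; python3 -c "
from h import *;st()"
```

```text
time_s: 1.35
eef_pos: [387.7, 304.8, 222.7]
ee_rot: [0.707, -0.0, 0.001, -0.707]
force: [0.2, 0.2, 0.3]
opening: 1.004
t 1.35 tcp [387.7 304.8 222.7] F [0.2 0.2 0.3] op 1.004 q [ 0.51 -0.1   1.86 -0.    1.38 -1.06]
toolx [ 1.    -0.002  0.001] y [ 0.001 -0.    -1.   ] z [ 0.002  1.    -0.   ]
```

```bash
python3 -m handwheel '[[0,0,0,0,0,-0.062,1],[0,0,0,0,0,-0.062,1],[0,0,0,0,0,-0.062,1],[0,0,0,0,0,-0.062,1],[0,0,0,0,0,-0.062,1],[0,0,0,0,0,-0.062,1],[0,0,0,0,0,-0.06,1],[0,0,0,0,0,-0.06,1]]'; python3 -m handwheel '[[0,0,0,0,0.05,0,0.5],[0,0,0,0,0.02,0,0.5]]';python3 - <<'E'
from h import *;s,_=st()
d=cam("wrist"); cv2.imwrite("pics/w1.png",d["img"]); print(d["o"])
E
```

```text
time_s: 2.35
eef_pos: [386.0, -187.4, 223.0]
ee_rot: [0.707, 0.0, 0.001, -0.707]
force: [1.6, -0.3, -0.0]
opening: 1.003
time_s: 2.6
eef_pos: [384.6, -185.4, 150.0]
ee_rot: [-0.706, 0.002, -0.0, 0.708]
force: [-1.1, 1.4, 0.8]
opening: 0.853
t 2.60 tcp [ 384.6 -185.4  150. ] F [-1.1  1.4  0.8] op 0.853 q [-0.63 -0.2   2.09  0.    1.26 -2.2 ]
toolx [ 1.    -0.003 -0.003] y [-0.003  0.002 -1.   ] z [0.003 1.    0.002]
[ 318.73624568 -184.01335138  312.5002379 ]
```

View pics/w1.png

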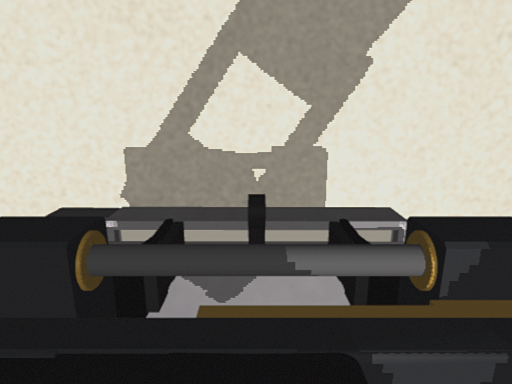

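```bash
python3 -m handwheel '[[0,0,0,0.002,0.04,0,0.5],[0,0,0,0,0.03,0,0.5],[0,0,0,0,0.011,0,0.5],[0,0,0,0,0,0,0.1],[0,0,0,0,0,0,0],[0,0,0,0,0,0,0],[0,0,0,0,0,0,0],[0,0,0,0,0,0,0]]' 20;python3 - <<'E'
from h import *;s,_=st()
d=cam("wrist"); cv2.imwrite("pics/w2.png",d["img"]);d=cam("side"); cv2.imwrite("pics/s2.png",d["img"][150:320,140:360])
E
```

```text
time_s: 3.65
eef_pos: [388.7, -185.0, 72.0]
ee_rot: [-0.707, 0.0, -0.001, 0.707]
force: [1.4, 3.1, 1.8]
opening: 0.136
t 3.65 tcp [ 388.7 -185.    72. ] F [1.4 3.1 1.8] op 0.136 q [-0.63 -0.08  2.15  0.    1.07 -2.2 ]
toolx [ 1.    -0.001  0.001] y [ 0.001  0.    -1.   ] z [0.001 1.    0.   ]
```

View pics/s2.png

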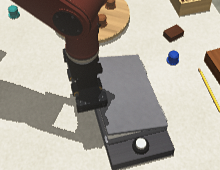

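View pics/w2.png

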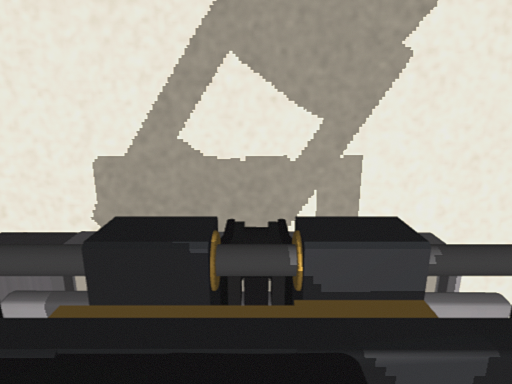

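```bash
python3 - <<'E'
import numpy as np
f=np.linspace(.226,1.95,17); p=198.1*np.c_[-np.cos(f),-np.sin(f)]
print((np.diff(p,axis=0)/1000).round(4))
E
```

```text
[[ 0.0059 -0.0205]
 [ 0.0081 -0.0198]
 [ 0.0101 -0.0188]
 [ 0.0121 -0.0176]
 [ 0.0139 -0.0162]
 [ 0.0156 -0.0146]
 [ 0.0171 -0.0128]
 [ 0.0183 -0.0109]
 [ 0.0194 -0.0089]
 [ 0.0202 -0.0067]
 [ 0.0209 -0.0045]
 [ 0.0212 -0.0023]
 [ 0.0213  0.    ]
 [ 0.0212  0.0023]
 [ 0.0208  0.0046]
 [ 0.0202  0.0068]]
```

```bash
python3 -m handwheel '[[0,0,0,0.006,-0.0205,0,0],[0,0,0,0.008,-0.02,0,0],[0,0,0,0.01,-0.019,0,0],[0,0,0,0.012,-0.0175,0,0],[0,0,0,0,0,0,0]]' 20;python3 - <<'E'
from h import *;s,_=st()
d=cam("side"); cv2.imwrite("pics/s3.png",d["img"][100:320,140:360])
E
```

```text
time_s: 4.38
eef_pos: [424.1, -185.2, 149.2]
ee_rot: [-0.707, 0.0, 0.0, 0.707]
force: [-5.2, 2.2, 6.4]
opening: 0.135
t 4.38 tcp [ 424.1 -185.2  149.2] F [-5.2  2.2  6.4] op 0.135 q [-0.58 -0.11  2.01 -0.    1.24 -2.15]
toolx [ 1.    -0.    -0.001] y [-0.001  0.    -1.   ] z [0. 1. 0.]
```

View pics/s3.png

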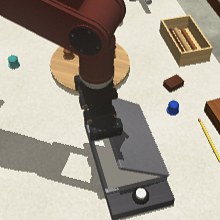

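```bash
python3 -m handwheel '[[0,0,0,0.014,-0.016,0,0],[0,0,0,0.0155,-0.0145,0,0],[0,0,0,0.017,-0.013,0,0],[0,0,0,0.018,-0.011,0,0],[0,0,0,0.0195,-0.009,0,0],[0,0,0,0.02,-0.0065,0,0],[0,0,0,0,0,0,0]]' 20;python3 - <<'E'
from h import *;s,_=st()
E
```

```text
time_s: 5.3
eef_pos: [529.0, -185.8, 218.5]
ee_rot: [0.707, 0.0, 0.0, -0.707]
force: [1.7, 0.3, 2.7]
opening: 0.139
t 5.30 tcp [ 529.  -185.8  218.5] F [1.7 0.3 2.7] op 0.139 q [-0.48  0.07  1.7  -0.    1.37 -2.05]
toolx [ 1.    -0.     0.001] y [ 0.001 -0.001 -1.   ] z [ 0.     1.    -0.001]
```

```bash
python3 -m handwheel '[[0,0,0,0.021,-0.0045,0,0],[0,0,0,0.021,-0.0025,0,0],[0,0,0,0.0215,0,0,0],[0,0,0,0.021,0.002,0,0],[0,0,0,0.021,0.0045,0,0],[0,0,0,0.02,0.007,0,0],[0,0,0,0,0,0,0],[0,0,0,0,0,0,0]]' 20;python3 - <<'E'
from h import *;s,_=st()
d=cam("side"); cv2.imwrite("pics/s4.png",d["img"]);P=cloud(d)
E
```

```text
time_s: 6.3
eef_pos: [654.3, -186.5, 212.6]
ee_rot: [0.708, 0.001, 0.001, -0.706]
force: [4.7, -2.9, 2.2]
opening: 0.14
t 6.30 tcp [ 654.3 -186.5  212.6] F [ 4.7 -2.9  2.2] op 0.140 q [-0.39  0.35  1.38 -0.    1.4  -1.96]
toolx [ 1.    -0.001  0.003] y [ 0.003 -0.002 -1.   ] z [ 0.001  1.    -0.002]
```

View pics/s4.png

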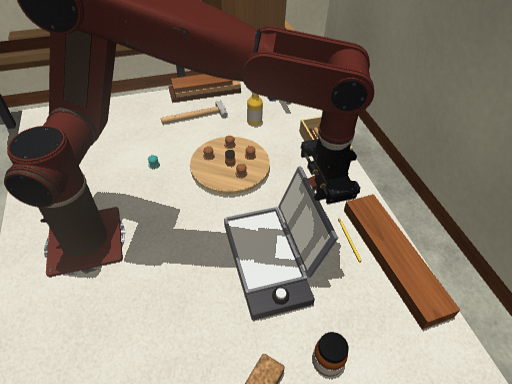

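```bash
cat > lid.py <<'E'
from h import *
def fit(n):
    d=cam(n);P=cloud(d)
    m=(P[...,2]>70)&(P[...,2]<190)&(P[...,0]>570)&(P[...,0]<650)&(P[...,1]<-70)&(P[...,1]>-300)
    A=P[m]
    # y,z -> x robust
    X=np.c_[A[:,1]+185,A[:,2]-42,np.ones(len(A))]; w=np.ones(len(A),bool)
    for _ in range(6):
        c=np.linalg.lstsq(X[w],A[w,0],rcond=None)[0]; r=A[:,0]-X@c; w=abs(r)<max(3,1.5*np.median(abs(r)))
    print(n,len(A),w.sum(),"c",c.round(3),"lid angle deg",90+np.degrees(np.arctan(c[1])),"res",np.std(r[w]).round(2))
if __name__=="__main__":
    fit("top");fit("side")
E
python3 lid.py
```

```text
top 145 142 c [8.90000e-02 3.18000e-01 5.72527e+02] lid angle deg 107.63611591491097 res 1.23
side 2023 2006 c [6.00000e-03 3.14000e-01 5.80018e+02] lid angle deg 107.44515186857352 res 1.09
```

```bash
python3 - <<'E'
from h import *
np.set_printoptions(suppress=True,precision=4)
for n in ["side","top"]:
    d=cam(n);P=cloud(d)
    for nm,b in dict(bench=(300,400,-330,0,-20,20),deck=(430,560,-300,-80,20,45)).items():
        m=(P[...,0]>b[0])&(P[...,0]<b[1])&(P[...,1]>b[2])&(P[...,1]<b[3])&(P[...,2]>b[4])&(P[...,2]<b[5])
        A=P[m]; c=np.linalg.lstsq(np.c_[A[:,0]-495,A[:,1]+185,np.ones(len(A))],A[:,2],rcond=None)[0]; print(n,nm,m.sum(),c)
# inner panel bright only, side
d=cam("side");P=cloud(d);h=cv2.cvtColor(d["img"],cv2.COLOR_BGR2HSV)
m=(P[...,2]>60)&(P[...,2]<200)&(P[...,0]>570)&(P[...,0]<650)&(P[...,1]<-70)&(P[...,1]>-300)
print(np.percentile(h[m][:,2],[5,25,50,75,95]))
for lo,hi in((0,90),(110,255)):
    mm=cv2.erode((m&(h[...,2]>lo)&(h[...,2]<hi)).astype(np.uint8),np.ones((3,3)))>0; A=P[mm]
    c=np.linalg.lstsq(np.c_[A[:,1]+185,A[:,2]-42,np.ones(len(A))],A[:,0],rcond=None)[0];print(mm.sum(),c,90+np.degrees(np.arctan(c[1])))
# lid right edge silhouette near corner
E
```

```text
side bench 3412 [-0.0005  0.0004  0.1184]
side deck 2905 [-0.0014  0.0011 32.709 ]
top bench 919 [-0.0024 -0.0057 -1.1445]
top deck 364 [ 0.0044 -0.0221 30.0975]
[ 64. 105. 148. 150. 152.]
2 [0.0973 4.0819 0.0265] 166.23459380856173
976 [  0.0067   0.3106 580.273 ] 107.25394998492997
```

```bash
python3 -m handwheel '[[0,0,0,0.0045,0.0015,0,0],[0,0,0,0.004,0.0015,0,0],[0,0,0,0,0,0,0],[0,0,0,0,0,0,0],[0,0,0,0,0,0,0]]' 20;python3 -c "
import h;h.st()";python3 lid.py
```

```text
time_s: 7.22
eef_pos: [662.0, -186.5, 209.5]
ee_rot: [0.708, -0.0, 0.001, -0.707]
force: [0.2, -5.0, 4.9]
opening: 0.134
t 7.22 tcp [ 662.  -186.5  209.5] F [ 0.2 -5.   4.9] op 0.134 q [-0.39  0.38  1.36 -0.    1.41 -1.96]
toolx [ 1.    -0.001  0.   ] y [ 0.    -0.002 -1.   ] z [ 0.001  1.    -0.002]
top 148 140 c [1.07000e-01 3.67000e-01 5.70521e+02] lid angle deg 110.16101924929387 res 1.42
side 2172 2138 c [6.00000e-03 3.61000e-01 5.80069e+02] lid angle deg 109.83437625750854 res 1.14
```

```bash
python3 -m handwheel '[[0,0,0,0,0,0,0.4],[0,0,0,0,0,0,0.5],[0,0,0,0,0,0,0.5],[0,0,0,0,-0.03,0,0.5],[0,0,0,0,-0.05,0,0.6],[0,0,0,0,-0.03,0,0.6]]' 20;python3 -c "
import h;h.st()";python3 lid.py
```

```text
time_s: 8.07
eef_pos: [662.7, -185.2, 321.8]
ee_rot: [0.707, 0.001, 0.001, -0.707]
force: [0.3, -0.5, 0.6]
opening: 0.582
t 8.07 tcp [ 662.7 -185.2  321.8] F [ 0.3 -0.5  0.6] op 0.582 q [-0.39  0.33  1.21  0.    1.6  -1.96]
toolx [ 1.    -0.     0.002] y [ 0.002 -0.    -1.   ] z [ 0.  1. -0.]
top 122 121 c [6.30000e-02 3.70000e-01 5.74892e+02] lid angle deg 110.2985569247444 res 1.4
side 2188 2154 c [6.00000e-03 3.61000e-01 5.80097e+02] lid angle deg 109.82440668082596 res 1.14
```

```bash
python3 -m handwheel '[[0,0,0,-0.025,0,0.051,0.65],[0,0,0,-0.025,0,0.051,0.65],[0,0,0,-0.025,0,0.051,0.65],[0,0,0,-0.025,0.04,0.051,0.65],[0,0,0,-0.025,0.05,0.051,0.65],[0,0,0,-0.025,0.05,0.051,0.65],[0,0,0,0,0,0,0.65]]' 20;cat > kn.py <<'E'
from h import *
import sys
def knobs(n,zt=28,save=None):
    d=cam(n); hsv=cv2.cvtColor(d["img"],cv2.COLOR_BGR2HSV)
    P=cloud(d); m=(P[...,2]>zt+20)&(P[...,2]<zt+50)
    m=m&(np.hypot(P[...,0]-492,P[...,1]-191)<145)
    k,lab,s,c=cv2.connectedComponentsWithStats(m.astype(np.uint8)); out=[]
    for i in range(1,k):
        if s[i,4]<15: continue
        A=P[lab==i]; h=hsv[lab==i].mean(0)
        top=A[A[:,2]>np.percentile(A[:,2],99)-5]
        print(n,s[i,4],"px",c[i].round(0),"hsv",h.round(0),"top centre",((np.percentile(top,2,0)+np.percentile(top,98,0))/2).round(1),"mean",A.mean(0).round(1))
    if save: cv2.imwrite(save,d["img"])
if __name__=="__main__":
    st()
    for n in sys.argv[2:]: knobs(n,28,f"pics/{n}{sys.argv[1]}.png")
E
python3 kn.py k1 wrist top side
```

```text
time_s: 9.05
eef_pos: [518.2, 100.4, 194.4]
ee_rot: [-0.707, 0.003, 0.005, 0.707]
force: [0.1, -0.8, -0.1]
opening: 0.65
t 9.05 tcp [518.2 100.4 194.4] F [ 0.1 -0.8 -0.1] op 0.650 q [ 0.04  0.02  1.8   0.    1.33 -1.53]
toolx [ 1.     0.003 -0.011] y [-0.011  0.    -1.   ] z [-0.003  1.     0.   ]
wrist 1477 px [421.  78.] hsv [ 13. 163. 144.] top centre [427.6 242.   64.4] mean [428.4 239.3  62.8]
wrist 1447 px [357. 155.] hsv [85. 38. 54.] top centre [492.6 189.1  75.8] mean [491.7 187.1  73. ]
wrist 1268 px [452. 177.] hsv [ 13. 162. 139.] top centre [513.5 280.2  64.2] mean [512.4 277.   62.2]
wrist 1090 px [283. 179.] hsv [ 13. 157.  94.] top centre [516.  126.6  64.5] mean [514.7 125.9  63.6]
wrist 672 px [360. 231.] hsv [ 13. 162. 137.] top centre [565.5 200.4  64.4] mean [563.8 199.2  61.8]
top 18 px [186. 167.] hsv [ 12. 140. 100.] top centre [569.  200.6  64.1] mean [569.7 200.7  63.7]
top 97 px [212. 184.] hsv [ 12. 149.  63.] top centre [513.8 124.4  66.4] mean [514.5 122.4  62.5]
top 93 px [191. 192.] hsv [26. 82. 52.] top centre [492.3 186.2  75.4] mean [490.6 184.4  71.7]
side 64 px [229. 140.] hsv [ 12. 141. 101.] top centre [511.8 274.9  65.5] mean [510.7 272.2  61. ]
side 72 px [208. 151.] hsv [ 12. 134. 105.] top centre [424.2 237.3  66.6] mean [425.  233.7  61. ]
side 64 px [250. 151.] hsv [ 12. 143. 100.] top centre [569.5 199.1  66.7] mean [566.8 195.4  61.3]
side 100 px [230. 156.] hsv [15. 86. 52.] top centre [490.5 186.5  75.3] mean [490.1 181.2  67.6]
side 77 px [241. 168.] hsv [ 12. 129.  69.] top centre [514.3 124.   67.3] mean [512.7 118.6  61.3]
```

View pics/wristk1.png

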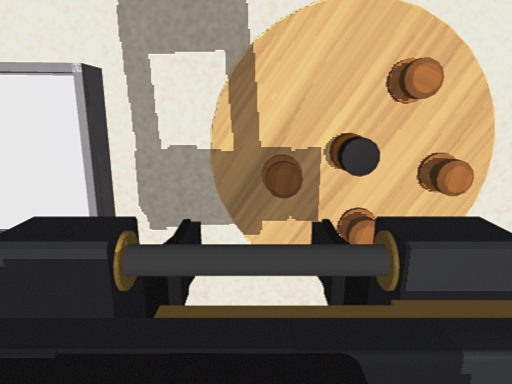

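```bash
python3 -m handwheel '[[0,0,0,-0.002,0.04,0.025,0.65],[0,0,0,0,0.05,0,0.65],[0,0,0,0,0,0,0.65],[0,0,0,0,0,0,0.65]]' 15; python3 kn.py k2 wrist
```

```text
time_s: 9.7
eef_pos: [523.6, 122.1, 112.7]
ee_rot: [-0.707, -0.0, -0.002, 0.707]
force: [0.6, 0.1, -0.2]
opening: 0.652
t 9.70 tcp [523.6 122.1 112.7] F [ 0.6  0.1 -0.2] op 0.652 q [ 0.08  0.12  1.86 -0.    1.16 -1.49]
toolx [ 1.    -0.002  0.003] y [ 0.003  0.    -1.   ] z [0.002 1.    0.   ]
wrist 3042 px [451.  54.] hsv [ 13. 162. 144.] top centre [428.  241.9  64.4] mean [428.6 238.9  62.7]
wrist 2828 px [361. 162.] hsv [87. 39. 45.] top centre [492.5 189.2  75.7] mean [491.4 187.3  73. ]
wrist 2194 px [488. 190.] hsv [ 13. 161. 136.] top centre [513.6 277.8  64.3] mean [512.2 275.   61.8]
wrist 2011 px [261. 195.] hsv [ 13. 156.  96.] top centre [516.  126.5  64.3] mean [514.2 126.6  63.5]
```

View pics/wristk2.png

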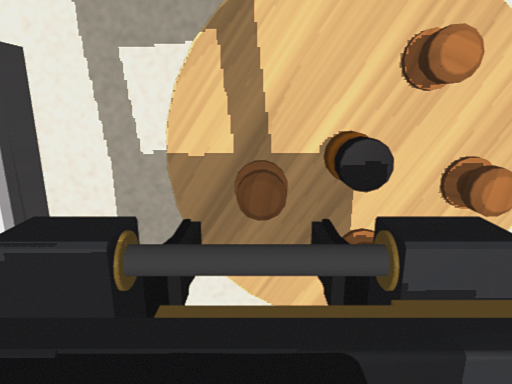

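```bash
python3 -m handwheel '[[0,0,0,-0.0075,0.02,0.0045,0.65],[0,0,0,0,0.03,0,0.65],[0,0,0,0,0.02,0,0.65],[0,0,0,0,0.002,0,0.65],[0,0,0,0,0,0,0.3],[0,0,0,0,0,0,0.3],[0,0,0,0,0,0,0.3],[0,0,0,0,0,0,0.3]]' 15; python3 -m handwheel '[[0,0,0,0,0,0,0.3],[0,0,0,0,0,0,0.3]]' 15;  python3 kn.py k3 wrist
```

```text
time_s: 10.75
eef_pos: [515.0, 127.4, 39.5]
ee_rot: [-0.707, -0.0, -0.001, 0.707]
force: [-0.7, 0.1, 5.2]
opening: 0.386
time_s: 11.0
eef_pos: [515.1, 127.4, 39.5]
ee_rot: [-0.707, -0.0, -0.001, 0.707]
force: [-0.5, -0.8, 6.0]
opening: 0.382
t 11.00 tcp [515.1 127.4  39.5] F [-0.5 -0.8  6. ] op 0.382 q [ 0.09  0.21  1.91 -0.    1.02 -1.48]
toolx [ 1.    -0.001  0.002] y [ 0.002  0.    -1.   ] z [0.001 1.    0.   ]
wrist 1519 px [500.  58.] hsv [ 13. 150.  74.] top centre [430.5 228.8  59.9] mean [430.3 228.3  55.7]
wrist 3922 px [398. 196.] hsv [80. 55. 42.] top centre [484.4 189.5  75.2] mean [484.4 186.1  69.9]
wrist 2328 px [255. 233.] hsv [ 41. 109.  65.] top centre [505.6 128.5  68.6] mean [504.6 128.5  60. ]
wrist 29 px [216. 279.] hsv [69. 39. 30.] top centre [518.7 111.8  76.4] mean [522.4 111.5  69.2]
wrist 576 px [256. 281.] hsv [ 13. 153.  93.] top centre [526.8 128.7  64. ] mean [526.4 128.5  64.1]
wrist 36 px [295. 281.] hsv [44. 76. 56.] top centre [520.5 145.3  76.6] mean [522.5 145.5  70.7]
```

View pics/wristk3.png

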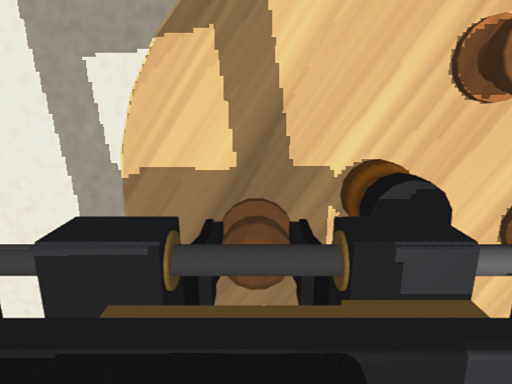

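```bash
python3 -m handwheel '[[0,0,0,0,-0.01,0,0.3],[0,0,0,0,-0.03,0,0.3],[0,0,0,0,-0.05,-0.01,0.3],[0,0,0,0,-0.03,-0.03,0.3],[0,0,0,0.002,0,-0.05,0.3],[0,0,0,0.002,0,-0.05,0.3],[0,0,0,0.002,0,-0.05,0.3],[0,0,0,0.001,0,-0.05,0.3]]' 15; python3 -m handwheel '[[0,0,0,0,0,-0.05,0.3],[0,0,0,0,0,-0.05,0.3],[0,0,0,0,0,-0.02,0.3],[0,0,0,0,0,0,0.3],[0,0,0,0,0,0,0.3]]' 15;  python3 kn.py k4 wrist side
```

```text
time_s: 12.05
eef_pos: [520.7, -114.1, 158.8]
ee_rot: [-0.707, 0.0, -0.0, 0.707]
force: [0.5, -0.4, -0.7]
opening: 0.379
time_s: 12.68
eef_pos: [520.8, -231.4, 158.2]
ee_rot: [-0.707, 0.0, 0.0, 0.707]
force: [-0.6, 0.2, 0.0]
opening: 0.386
t 12.68 tcp [ 520.8 -231.4  158.2] F [-0.6  0.2  0. ] op 0.386 q [-0.56  0.14  1.74  0.    1.26 -2.13]
toolx [ 1.    -0.    -0.001] y [-0.001  0.001 -1.   ] z [0.    1.    0.001]
side 42 px [229. 141.] hsv [ 12. 144. 110.] top centre [507.9 271.1  64.5] mean [507.7 268.3  58.2]
side 72 px [208. 151.] hsv [ 12. 136. 133.] top centre [426.  235.9  65.9] mean [425.4 233.7  60.8]
side 51 px [250. 151.] hsv [ 12. 154. 116.] top centre [565.2 193.2  66.3] mean [563.9 193.   60. ]
side 94 px [230. 156.] hsv [14. 98. 67.] top centre [491.2 184.8  75.7] mean [489.9 179.9  67. ]
```

View pics/sidek4.png

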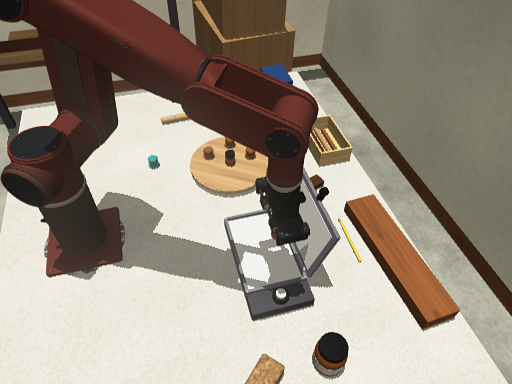

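View pics/wristk4.png

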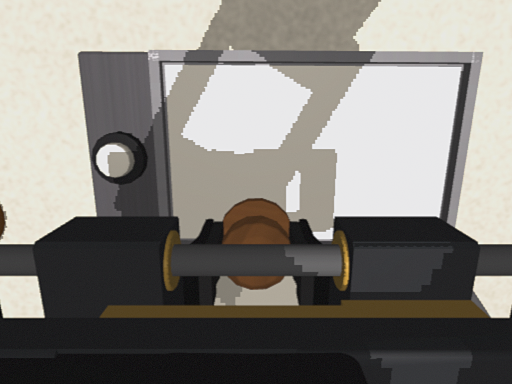

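```bash
python3 - <<'E'
from h import *
d=cam("wrist");P=cloud(d);h=cv2.cvtColor(d["img"],cv2.COLOR_BGR2HSV)
for r in (90,130,170): 
    row=P[r]; m=(row[:,2]>28)&(row[:,2]<36)&(h[r][:,1]<60)&(h[r][:,2]>120); xs=np.nonzero(m)[0]; print(r,xs.min(),xs.max(),row[xs.min()].round(1),row[xs.max()].round(1))
c=P[:,400]; m=(c[:,2]>38)&(c[:,2]<46); ys=np.nonzero(m)[0]; print(c[ys.min()],c[ys.max()])
c=P[:,230]; m=(c[:,2]>38)&(c[:,2]<46); ys=np.nonzero(m)[0]; print(c[ys.min()],c[ys.max()])
m=(P[...,2]>37)&(P[...,2]<60)&(h[...,2]>170)&(P[...,1]<-320)&(P[...,1]>-370); print("sw",m.sum(),P[m].min(0),P[m].max(0),P[m].mean(0))
E
```

```text
90 81 458 [ 442.7 -374.    32.2] [442.6 -62.8  31.2]
130 86 452 [ 475.2 -374.    32.1] [475.1 -63.8  32.5]
170 91 446 [ 509.2 -372.6   34.7] [509.5 -64.2  32.7]
[ 414.04464634 -118.23954319   41.95554872] [ 421.70976616 -116.18549765   38.97037523]
[ 413.3917905  -249.93235767   42.1914249 ] [ 420.91870127 -250.3679876    38.25335987]
sw 408 [ 484.37178892 -358.06499649   53.44310851] [ 509.51444638 -333.70481612   57.99907269] [ 493.98601582 -348.51773491   56.11829694]
```

```bash
python3 -m handwheel '[[0,0,0,0,0.04,-0.003,0.3],[0,0,0,0,0.04,0,0.3],[0,0,0,0,0.02,0,0.3],[0,0,0,0,0.01,0,0.3],[0,0,0,0,0.003,0,0.3],[0,0,0,0,0,0,0.3]]' 15; python3 kn.py k5
```

```text
time_s: 13.58
eef_pos: [521.7, -236.1, 46.6]
ee_rot: [0.707, 0.0, 0.001, -0.707]
force: [0.4, 1.0, -0.6]
opening: 0.381
t 13.57 tcp [ 521.7 -236.1   46.6] F [ 0.4  1.  -0.6] op 0.381 q [-0.56  0.29  1.8  -0.    1.05 -2.13]
toolx [ 1.    -0.001  0.002] y [ 0.002 -0.001 -1.   ] z [ 0.001  1.    -0.001]
```

```bash
python3 -m handwheel '[[0,0,0,0,0.002,0,0.3],[0,0,0,0,0.001,0,0.3],[0,0,0,0,0,0,0.3]]' 15; python3 -m handwheel '[[0,0,0,0,0,0,0.45],[0,0,0,0,0,0,0.65],[0,0,0,0,0,0,0.65],[0,0,0,0,-0.02,0,0.65],[0,0,0,0,-0.04,0,0.65],[0,0,0,0,-0.05,0,0.65]]'; python3 kn.py k6 wrist top
```

```text
time_s: 13.95
eef_pos: [521.4, -236.1, 43.5]
ee_rot: [0.707, 0.0, 0.001, -0.707]
force: [-1.7, 1.2, 5.0]
opening: 0.385
time_s: 14.7
eef_pos: [520.3, -235.4, 154.0]
ee_rot: [-0.707, 0.001, 0.0, 0.707]
force: [0.2, -1.3, 1.3]
opening: 0.647
t 14.70 tcp [ 520.3 -235.4  154. ] F [ 0.2 -1.3  1.3] op 0.647 q [-0.56  0.15  1.74 -0.    1.25 -2.13]
toolx [ 1.    -0.001 -0.001] y [-0.001  0.001 -1.   ] z [0.001 1.    0.001]
top 95 px [187. 168.] hsv [ 13. 137. 109.] top centre [569.6 200.7  66.2] mean [567.8 200.2  62.1]
top 99 px [162. 186.] hsv [ 13. 137. 110.] top centre [514.3 277.2  68. ] mean [512.  276.   62.5]
top 93 px [191. 192.] hsv [14. 86. 66.] top centre [491.9 184.8  75.4] mean [490.8 184.5  71.5]
top 101 px [174. 213.] hsv [ 13. 139. 111.] top centre [426.3 238.1  67.5] mean [426.9 237.6  61.9]
```

View pics/wristk6.png

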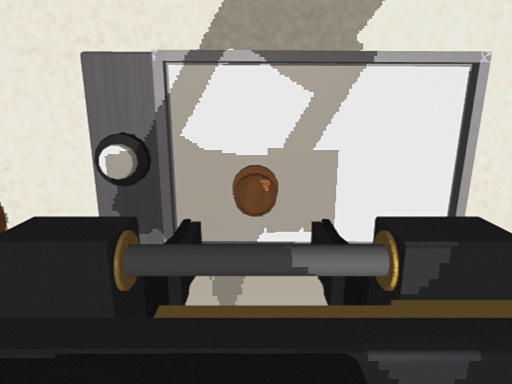

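```bash
python3 -m handwheel '[[0,0,0,0,0,0.055,0.65],[0,0,0,0,0,0.055,0.65],[0,0,0,0,0,0.055,0.65],[0,0,0,0,0,0.055,0.65],[0,0,0,0.01,0,0.055,0.65],[0,0,0,0.01,0,0.055,0.65],[0,0,0,0.01,0,0.055,0.65],[0,0,0,0.015,0,0.05,0.65]]';  python3 -m handwheel '[[0,0,0,0,0,0,0.65],[0,0,0,0,0,0,0.65]]'; python3 kn.py k7 wrist
```

```text
time_s: 15.8
eef_pos: [566.4, 201.4, 153.5]
ee_rot: [-0.707, -0.0, -0.0, 0.707]
force: [0.9, -0.7, 0.8]
opening: 0.65
time_s: 16.05
eef_pos: [566.0, 199.1, 152.6]
ee_rot: [0.707, -0.0, -0.0, -0.707]
force: [-0.1, -0.4, 0.2]
opening: 0.652
t 16.05 tcp [566.  199.1 152.6] F [-0.1 -0.4  0.2] op 0.652 q [ 0.21  0.22  1.66 -0.    1.26 -1.36]
toolx [ 1. -0. -0.] y [-0.    -0.001 -1.   ] z [ 0.     1.    -0.001]
wrist 1037 px [316.  11.] hsv [ 13. 162. 136.] top centre [437.  242.7  64.3] mean [437.4 241.4  62.2]
wrist 1859 px [241.  94.] hsv [90. 21. 39.] top centre [492.9 189.8  76. ] mean [492.7 189.9  76.1]
wrist 1717 px [363. 124.] hsv [ 13. 164. 151.] top centre [514.2 280.9  64.4] mean [513.5 279.1  63.3]
wrist 1442 px [262. 196.] hsv [ 13. 156.  95.] top centre [569.8 205.4  64.2] mean [568.1 205.2  63.4]
```

View pics/wristk7.png

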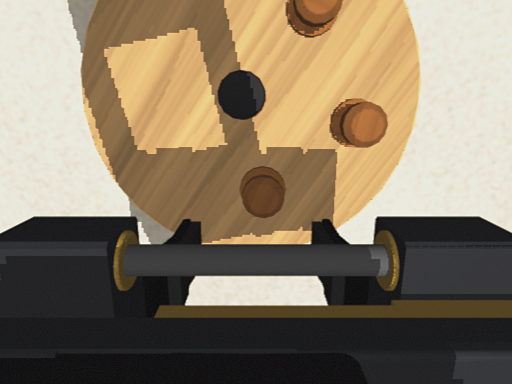

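```bash
python3 -m handwheel '[[0,0,0,0.0035,0.04,0.0055,0.65],[0,0,0,0,0.04,0,0.65],[0,0,0,0,0.025,0,0.65],[0,0,0,0,0.0075,0,0.65],[0,0,0,0,0,0,0.65],[0,0,0,0,0,0,0.3],[0,0,0,0,0,0,0.3],[0,0,0,0,0,0,0.3]]' 15; python3 -m handwheel '[[0,0,0,0,0,0,0.3],[0,0,0,0,0,0,0.3],[0,0,0,0,0,0,0.3]]' 15;  python3 kn.py k8 wrist
```

```text
time_s: 17.1
eef_pos: [570.2, 204.9, 40.8]
ee_rot: [-0.707, -0.0, -0.001, 0.707]
force: [0.2, -0.6, 0.6]
opening: 0.392
time_s: 17.48
eef_pos: [570.2, 204.9, 40.7]
ee_rot: [-0.707, -0.0, -0.001, 0.707]
force: [-0.8, -0.3, 5.1]
opening: 0.385
t 17.48 tcp [570.2 204.9  40.7] F [-0.8 -0.3  5.1] op 0.385 q [ 0.21  0.37  1.71  0.    1.06 -1.36]
toolx [ 1.    -0.001  0.001] y [ 0.001  0.    -1.   ] z [0.001 1.    0.   ]
wrist 6865 px [211.  72.] hsv [98. 17. 42.] top centre [492.9 190.3  76.1] mean [492.7 190.3  76. ]
wrist 5658 px [431. 128.] hsv [ 13. 163. 155.] top centre [513.9 280.8  64.3] mean [513.3 278.   63. ]
wrist 2583 px [255. 232.] hsv [ 39. 112.  71.] top centre [560.7 206.1  69.6] mean [559.4 206.   60.7]
wrist 27 px [216. 279.] hsv [64. 38. 32.] top centre [574.1 189.3  77.2] mean [577.9 188.9  69.6]
wrist 366 px [255. 280.] hsv [ 13. 152.  95.] top centre [581.8 206.2  63.8] mean [581.7 206.   63.8]
wrist 30 px [295. 279.] hsv [42. 69. 59.] top centre [574.5 222.9  77.2] mean [577.7 223.2  70.4]
```

View pics/wristk8.png

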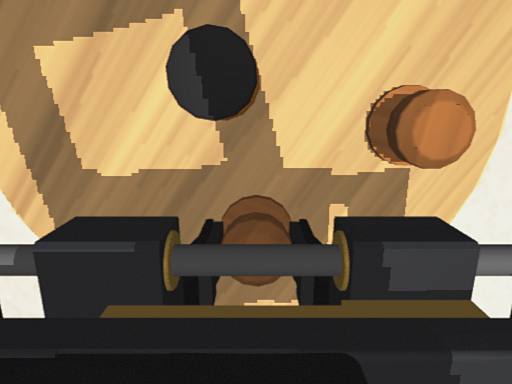

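```bash
python3 -m handwheel '[[0,0,0,0,-0.01,0,0.3],[0,0,0,0,-0.03,0,0.3],[0,0,0,-0.01,-0.05,0,0.3],[0,0,0,-0.02,-0.02,-0.04,0.3],[0,0,0,-0.018,0,-0.05,0.3],[0,0,0,0,0,-0.05,0.3],[0,0,0,0,0,-0.05,0.3],[0,0,0,0,0,-0.05,0.3]]' 15; python3 -m handwheel '[[0,0,0,0,0,-0.05,0.3],[0,0,0,0,0,-0.05,0.3],[0,0,0,0,0,0,0.3],[0,0,0,0,0,0,0.3]]' 15;  python3 kn.py k9 top; python3 lid.py
```

```text
time_s: 18.52
eef_pos: [521.2, -36.6, 150.3]
ee_rot: [0.707, -0.0, 0.0, -0.707]
force: [1.2, -1.0, -1.1]
opening: 0.387
time_s: 19.02
eef_pos: [521.1, -134.9, 149.8]
ee_rot: [-0.707, 0.001, -0.0, 0.707]
force: [0.8, -0.3, -0.7]
opening: 0.384
t 19.02 tcp [ 521.1 -134.9  149.8] F [ 0.8 -0.3 -0.7] op 0.384 q [-0.4   0.08  1.83  0.    1.24 -1.97]
toolx [ 1.    -0.002 -0.001] y [-0.001  0.001 -1.   ] z [0.002 1.    0.001]
top 98 px [162. 186.] hsv [ 13. 137. 106.] top centre [512.2 278.2  67.2] mean [512.2 275.9  62.4]
top 99 px [191. 191.] hsv [15. 83. 61.] top centre [491.3 185.1  75.4] mean [491.  184.4  72.9]
top 102 px [174. 213.] hsv [ 13. 140. 106.] top centre [427.8 239.   66.7] mean [427.  237.5  61.9]
top 223 208 c [1.0000e-02 3.6400e-01 5.8107e+02] lid angle deg 109.98300732272477 res 1.35
side 2005 1979 c [6.00000e-03 3.62000e-01 5.80008e+02] lid angle deg 109.88774457892862 res 1.18
```

View pics/topk9.png

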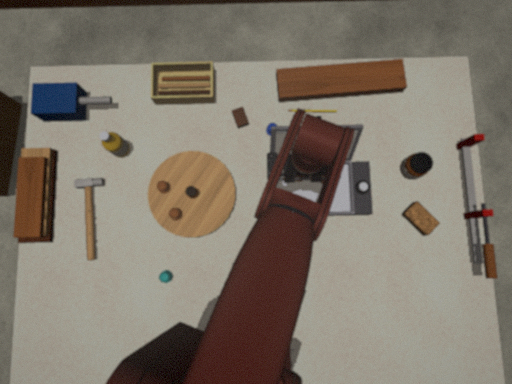

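Top view: two knobs left on the turntable at (163,187) and (175,213); lid still at 110°. Lower the second knob.

```bash
python3 -m handwheel '[[0,0,0,0,0.04,0,0.3],[0,0,0,0,0.04,0,0.3],[0,0,0,0,0.018,0,0.3],[0,0,0,0,0.005,0,0.3],[0,0,0,0,0.0025,0,0.3],[0,0,0,0,0,0,0.3]]' 15; python3 kn.py k10
```

```text
time_s: 19.92
eef_pos: [522.5, -135.5, 45.7]
ee_rot: [0.707, 0.0, 0.001, -0.707]
force: [0.2, -1.1, -0.7]
opening: 0.387
t 19.93 tcp [ 522.5 -135.5   45.7] F [ 0.2 -1.1 -0.7] op 0.387 q [-0.4   0.22  1.89 -0.    1.03 -1.97]
toolx [ 1.    -0.001  0.002] y [ 0.002 -0.001 -1.   ] z [ 0.001  1.    -0.001]
```

```bash
python3 -m handwheel '[[0,0,0,0,0.0015,0,0.3],[0,0,0,0,0,0,0.3]]' 15; python3 -m handwheel '[[0,0,0,0,0,0,0.45],[0,0,0,0,0,0,0.65],[0,0,0,0,0,0,0.65],[0,0,0,0,-0.02,0,0.65],[0,0,0,0,-0.04,0,0.65],[0,0,0,0,-0.05,0,0.65]]'; python3 kn.py k11 wrist side
```

```text
time_s: 20.18
eef_pos: [522.6, -135.7, 44.7]
ee_rot: [0.707, 0.0, 0.001, -0.707]
force: [-1.9, 1.3, 5.3]
opening: 0.381
time_s: 20.92
eef_pos: [520.4, -134.8, 152.8]
ee_rot: [-0.707, 0.001, 0.001, 0.708]
force: [-0.0, 0.3, 0.3]
opening: 0.645
t 20.93 tcp [ 520.4 -134.8  152.8] F [-0.   0.3  0.3] op 0.645 q [-0.4   0.08  1.82 -0.    1.25 -1.97]
toolx [ 1.    -0.001 -0.003] y [-0.003  0.001 -1.   ] z [0.001 1.    0.001]
side 64 px [229. 140.] hsv [ 12. 143. 117.] top centre [511.7 276.5  66.4] mean [510.6 272.   61.2]
side 71 px [208. 151.] hsv [ 12. 132. 123.] top centre [424.2 238.1  67.3] mean [425.6 233.7  60.8]
side 94 px [229. 156.] hsv [14. 91. 62.] top centre [490.5 185.1  74.9] mean [489.3 180.3  66.7]
```

View pics/wristk11.png

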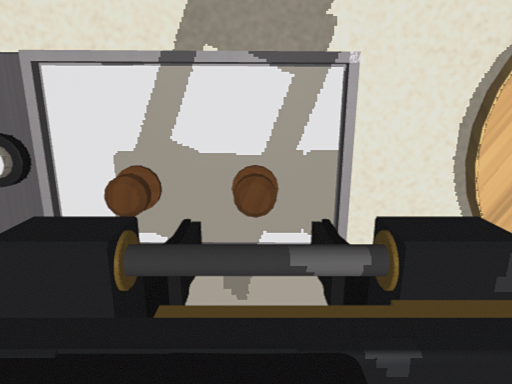

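```bash
python3 -m handwheel '[[0,0,0,0,0,0.055,0.65],[0,0,0,0,0,0.055,0.65],[0,0,0,0,0,0.055,0.65],[0,0,0,0,0,0.055,0.65],[0,0,0,0,0,0.055,0.65],[0,0,0,0,0,0.055,0.65],[0,0,0,-0.006,0,0.05,0.65],[0,0,0,0,0,0.034,0.65]]';  python3 -m handwheel '[[0,0,0,0,0,0,0.65],[0,0,0,0,0,0,0.65]]'; python3 kn.py k12 wrist
```

```text
time_s: 22.02
eef_pos: [514.8, 281.0, 152.1]
ee_rot: [0.707, -0.0, -0.001, -0.707]
force: [1.0, 0.6, 0.8]
opening: 0.647
time_s: 22.28
eef_pos: [515.5, 278.2, 152.2]
ee_rot: [0.707, -0.001, -0.0, -0.707]
force: [-0.8, 0.5, -0.0]
opening: 0.65
t 22.27 tcp [515.5 278.2 152.2] F [-0.8  0.5 -0. ] op 0.650 q [ 0.36  0.19  1.7  -0.    1.25 -1.21]
toolx [ 1.    -0.    -0.001] y [-0.001 -0.001 -1.   ] z [ 0.     1.    -0.001]
wrist 1813 px [206.  74.] hsv [ 13. 157. 100.] top centre [427.9 243.1  64.6] mean [428.1 243.9  63.9]
wrist 2048 px [137. 165.] hsv [84. 44. 40.] top centre [492.5 190.4  75.9] mean [491.3 192.7  72.5]
wrist 1458 px [259. 189.] hsv [ 13. 157.  95.] top centre [513.6 281.5  64.4] mean [512.  281.4  63.5]
```

View pics/wristk12.png

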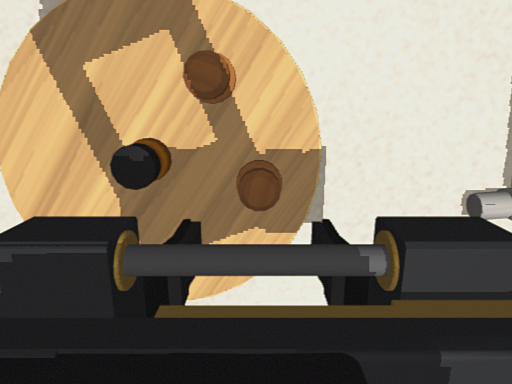

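```bash
python3 -m handwheel '[[0,0,0,-0.002,0.04,0.003,0.65],[0,0,0,0,0.04,0,0.65],[0,0,0,0,0.025,0,0.65],[0,0,0,0,0.007,0,0.65],[0,0,0,0,0,0,0.65],[0,0,0,0,0,0,0.3],[0,0,0,0,0,0,0.3],[0,0,0,0,0,0,0.3]]' 15; python3 -m handwheel '[[0,0,0,0,0,0,0.3],[0,0,0,0,0,0,0.3],[0,0,0,0,0,0,0.3]]' 15;  python3 kn.py k13
```

```text
time_s: 23.32
eef_pos: [514.3, 282.0, 41.8]
ee_rot: [-0.707, -0.0, -0.001, 0.707]
force: [0.3, -0.8, 0.3]
opening: 0.395
time_s: 23.7
eef_pos: [514.3, 282.0, 41.7]
ee_rot: [-0.707, -0.0, -0.001, 0.707]
force: [-0.6, -1.0, 5.8]
opening: 0.386
t 23.70 tcp [514.3 282.   41.7] F [-0.6 -1.   5.8] op 0.386 q [ 0.37  0.32  1.76 -0.    1.05 -1.2 ]
toolx [ 1.    -0.001  0.001] y [ 0.001  0.    -1.   ] z [0.001 1.    0.   ]
```

```bash
python3 -m handwheel '[[0,0,0,0,-0.01,0,0.3],[0,0,0,0,-0.03,0,0.3],[0,0,0,-0.002,-0.05,0,0.3],[0,0,0,-0.02,-0.02,-0.04,0.3],[0,0,0,-0.02,0,-0.055,0.3],[0,0,0,-0.02,0,-0.055,0.3],[0,0,0,0,0,-0.055,0.3],[0,0,0,0,0,-0.055,0.3]]' 15; python3 -m handwheel '[[0,0,0,0,0,-0.055,0.3],[0,0,0,0,0,-0.055,0.3],[0,0,0,0,0,-0.055,0.3],[0,0,0,0,0,-0.055,0.3],[0,0,0,0,0,-0.037,0.3],[0,0,0,0,0,0,0.3],[0,0,0,0,0,0,0.3]]' 15;  python3 kn.py k14 wrist
```

```text
time_s: 24.7
eef_pos: [451.0, 20.5, 151.3]
ee_rot: [0.707, 0.0, 0.0, -0.707]
force: [1.3, 0.2, -0.8]
opening: 0.381
time_s: 25.58
eef_pos: [451.0, -234.4, 150.7]
ee_rot: [-0.707, 0.001, -0.0, 0.708]
force: [-0.4, 0.4, -0.1]
opening: 0.383
t 25.57 tcp [ 451.  -234.4  150.7] F [-0.4  0.4 -0.1] op 0.383 q [-0.63  0.01  1.9   0.    1.24 -2.2 ]
toolx [ 1.    -0.001 -0.001] y [-0.001  0.001 -1.   ] z [0.001 1.    0.001]
```

View pics/wristk14.png

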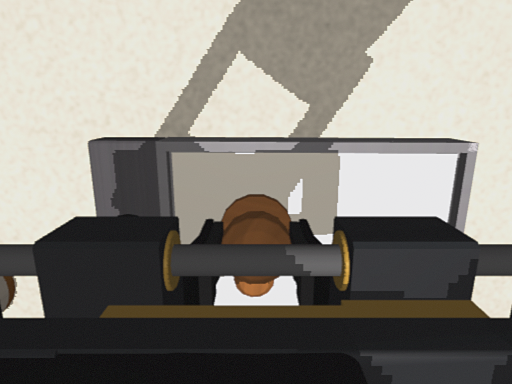

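```bash
python3 -m handwheel '[[0,0,0,0,0.04,0,0.3],[0,0,0,0,0.04,0,0.3],[0,0,0,0,0.018,0,0.3],[0,0,0,0,0.005,0,0.3],[0,0,0,0,0.0025,0,0.3],[0,0,0,0,0,0,0.3]]' 15; python3 kn.py k15
```

```text
time_s: 26.38
eef_pos: [452.3, -235.7, 46.7]
ee_rot: [0.708, 0.0, 0.001, -0.707]
force: [-0.3, 0.9, -0.7]
opening: 0.384
t 26.38 tcp [ 452.3 -235.7   46.7] F [-0.3  0.9 -0.7] op 0.384 q [-0.64  0.15  1.96 -0.    1.02 -2.21]
toolx [ 1.    -0.001  0.002] y [ 0.002 -0.001 -1.   ] z [ 0.001  1.    -0.001]
```

```bash
python3 -m handwheel '[[0,0,0,0,0.0015,0,0.3],[0,0,0,0,0,0,0.3]]' 15; python3 -m handwheel '[[0,0,0,0,0,0,0.45],[0,0,0,0,0,0,0.65],[0,0,0,0,0,0,0.65],[0,0,0,0,-0.02,0,0.65],[0,0,0,0,-0.04,0,0.65],[0,0,0,0,-0.05,0,0.65]]'; python3 kn.py k16 wrist side
```

```text
time_s: 26.62
eef_pos: [452.4, -235.8, 45.7]
ee_rot: [0.708, 0.0, 0.001, -0.707]
force: [-1.2, 1.3, 5.3]
opening: 0.387
time_s: 27.38
eef_pos: [450.4, -234.5, 153.9]
ee_rot: [-0.706, 0.001, 0.001, 0.708]
force: [0.7, -1.1, -0.4]
opening: 0.645
t 27.38 tcp [ 450.4 -234.5  153.9] F [ 0.7 -1.1 -0.4] op 0.645 q [-0.64  0.    1.9  -0.    1.25 -2.21]
toolx [ 1.    -0.001 -0.002] y [-0.002  0.002 -1.   ] z [0.001 1.    0.002]
side 48 px [207. 152.] hsv [ 12. 138. 118.] top centre [421.2 233.6  65.6] mean [421.9 230.4  59.3]
```

View pics/wristk16.png

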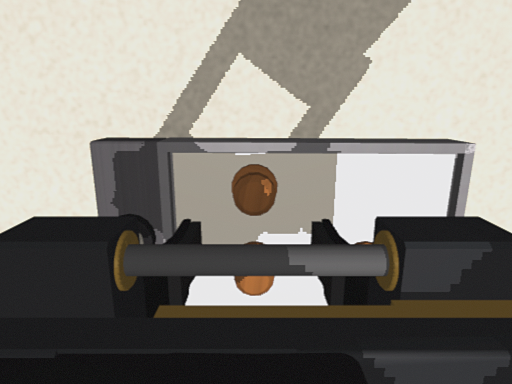

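```bash
python3 -m handwheel '[[0,0,0,0,0,0.058,0.65],[0,0,0,0,0,0.06,0.65],[0,0,0,0,0,0.06,0.65],[0,0,0,0,0,0.06,0.65],[0,0,0,0,0,0.06,0.65],[0,0,0,-0.007,0,0.06,0.65],[0,0,0,-0.007,0,0.06,0.65],[0,0,0,-0.008,0,0.058,0.65]]';  python3 -m handwheel '[[0,0,0,0,0,0,0.65],[0,0,0,0,0,0,0.65]]'; python3 kn.py k17 wrist
```

```text
time_s: 28.48
eef_pos: [429.1, 242.8, 153.5]
ee_rot: [0.707, -0.0, 0.0, -0.707]
force: [0.0, -0.7, -0.6]
opening: 0.644
time_s: 28.72
eef_pos: [429.3, 240.6, 153.3]
ee_rot: [0.707, -0.0, -0.0, -0.707]
force: [-0.6, -0.5, -0.8]
opening: 0.653
t 28.73 tcp [429.3 240.6 153.3] F [-0.6 -0.5 -0.8] op 0.653 q [ 0.35 -0.04  1.94 -0.    1.24 -1.22]
toolx [ 1.     0.    -0.001] y [-0.001 -0.001 -1.   ] z [-0.     1.    -0.001]
wrist 1445 px [257. 188.] hsv [ 13. 156.  94.] top centre [427.3 242.6  64.4] mean [425.6 242.5  63.5]
wrist 288 px [199. 284.] hsv [89. 21. 45.] top centre [500.6 197.1  76.1] mean [500.3 196.7  76.1]
```

View pics/wristk17.png

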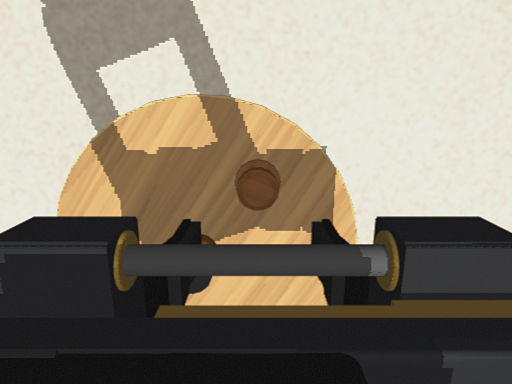

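```bash
python3 -m handwheel '[[0,0,0,-0.002,0.04,0.002,0.65],[0,0,0,0,0.04,0,0.65],[0,0,0,0,0.025,0,0.65],[0,0,0,0,0.008,0,0.65],[0,0,0,0,0,0,0.65],[0,0,0,0,0,0,0.3],[0,0,0,0,0,0,0.3],[0,0,0,0,0,0,0.3]]' 15; python3 -m handwheel '[[0,0,0,0,0,0,0.3],[0,0,0,0,0,0,0.3],[0,0,0,0,0,0,0.3]]' 15;  python3 kn.py k18
```

```text
time_s: 29.78
eef_pos: [428.3, 243.1, 41.7]
ee_rot: [-0.707, -0.0, -0.001, 0.707]
force: [-0.2, -0.5, 0.2]
opening: 0.395
time_s: 30.15
eef_pos: [428.3, 243.2, 41.6]
ee_rot: [-0.707, -0.0, -0.001, 0.707]
force: [-1.2, -0.9, 5.3]
opening: 0.38
t 30.15 tcp [428.3 243.2  41.6] F [-1.2 -0.9  5.3] op 0.380 q [ 0.36  0.12  2.01  0.    1.01 -1.21]
toolx [ 1.    -0.001  0.001] y [ 0.001  0.    -1.   ] z [0.001 1.    0.   ]
```

```bash
python3 -m handwheel '[[0,0,0,0,-0.01,0,0.3],[0,0,0,0,-0.03,0,0.3],[0,0,0,0,-0.05,0,0.3],[0,0,0,0.008,-0.02,-0.04,0.3],[0,0,0,0.008,0,-0.055,0.3],[0,0,0,0.008,0,-0.055,0.3],[0,0,0,0,0,-0.055,0.3],[0,0,0,0,0,-0.055,0.3]]' 15; python3 -m handwheel '[[0,0,0,0,0,-0.055,0.3],[0,0,0,0,0,-0.055,0.3],[0,0,0,0,0,-0.008,0.3],[0,0,0,0,0,0,0.3],[0,0,0,0,0,0,0.3]]' 15;  python3 kn.py k19 wrist side
```

```text
time_s: 31.15
eef_pos: [451.1, -18.7, 151.2]
ee_rot: [-0.707, 0.0, -0.0, 0.707]
force: [0.8, 0.2, 0.3]
opening: 0.386
time_s: 31.78
eef_pos: [451.3, -133.7, 150.8]
ee_rot: [-0.707, -0.0, 0.0, 0.707]
force: [0.6, -1.0, -0.8]
opening: 0.381
t 31.77 tcp [ 451.3 -133.7  150.8] F [ 0.6 -1.  -0.8] op 0.381 q [-0.46 -0.09  1.99  0.    1.24 -2.03]
toolx [ 1.     0.001 -0.001] y [-0.001  0.001 -1.   ] z [-0.001  1.     0.001]
```

View pics/sidek19.png

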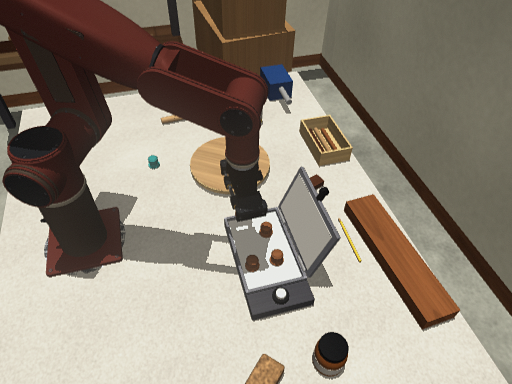

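Side view: three knobs standing on the deck at (266,229), (277,257), (253,262), lid open. Lower the fourth.

```bash
python3 -m handwheel '[[0,0,0,0,0.04,-0.001,0.3],[0,0,0,0,0.04,0,0.3],[0,0,0,0,0.018,0,0.3],[0,0,0,0,0.005,0,0.3],[0,0,0,0,0.002,0,0.3],[0,0,0,0,0.0015,0,0.3],[0,0,0,0,0,0,0.3]]' 15; python3 kn.py k20
```

```text
time_s: 32.75
eef_pos: [452.4, -136.3, 45.6]
ee_rot: [0.707, 0.0, 0.001, -0.707]
force: [-0.7, 1.9, 2.5]
opening: 0.384
t 32.75 tcp [ 452.4 -136.3   45.6] F [-0.7  1.9  2.5] op 0.384 q [-0.46  0.07  2.06  0.    1.01 -2.03]
toolx [ 1.    -0.001  0.002] y [ 0.002 -0.001 -1.   ] z [ 0.001  1.    -0.001]
```

```bash
python3 -m handwheel '[[0,0,0,0,0,0,0.45],[0,0,0,0,0,0,0.65],[0,0,0,0,0,0,0.65],[0,0,0,0,-0.02,0,0.65],[0,0,0,0,-0.04,0,0.65],[0,0,0,0,-0.05,0,0.65],[0,0,0,0,0,-0.03,0.65],[0,0,0,0,0,-0.05,0.4]]';python3 -m handwheel '[[0,0,0,0.02,0,-0.05,0],[0,0,0,0.02,0,-0.05,0],[0,0,0,0.005,0,-0.03,0],[0,0,0,0,0,0,0],[0,0,0,0,0,0,0]]'; python3 kn.py k21 wrist side top; python3 lid.py
```

```text
time_s: 33.75
eef_pos: [452.1, -216.3, 155.6]
ee_rot: [0.707, 0.001, 0.0, -0.707]
force: [0.4, -0.9, -0.1]
opening: 0.597
time_s: 34.38
eef_pos: [495.9, -345.4, 153.9]
ee_rot: [-0.707, 0.001, -0.0, 0.708]
force: [0.1, 0.4, 0.7]
opening: 0.06
t 34.38 tcp [ 495.9 -345.4  153.9] F [0.1 0.4 0.7] op 0.060 q [-0.74  0.23  1.65  0.    1.27 -2.31]
toolx [ 1.    -0.001 -0.001] y [-0.001  0.001 -1.   ] z [0.001 1.    0.001]
top 97 px [191. 192.] hsv [15. 83. 65.] top centre [490.7 186.   75.4] mean [490.7 184.1  71.7]
top 1982 1899 c [7.00000e-03 3.62000e-01 5.81205e+02] lid angle deg 109.92238833376302 res 1.26
side 736 727 c [7.00000e-03 3.59000e-01 5.80451e+02] lid angle deg 109.7573045777422 res 1.17
```

View pics/sidek21.png

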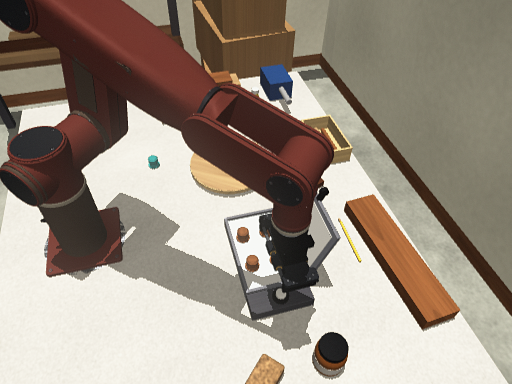

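View pics/wristk21.png

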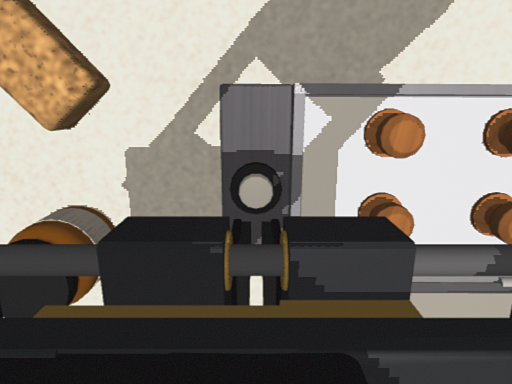

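View pics/topk21.png

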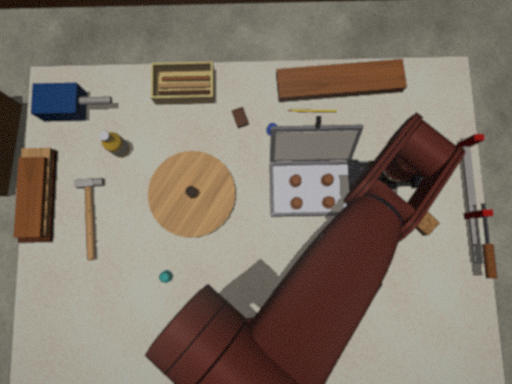

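```bash
python3 - <<'E'
from h import *
d=cam("wrist");P=cloud(d);h=cv2.cvtColor(d["img"],cv2.COLOR_BGR2HSV)
m=np.zeros((384,512),bool); m[170:212,235:278]=1
m&=(h[...,1]<60)&(h[...,2]>110); A=P[m]; print(m.sum(),np.median(A,0),A.min(0),A.max(0))
m=np.zeros((384,512),bool); m[110:150,230:285]=1; print("strip z",np.median(P[m][:,2]))
E
```

```text
879 [nan nan nan] [nan nan nan] [nan nan nan]
strip z nan
```

```bash
python3 - <<'E'
from h import *
d=cam("wrist");P=cloud(d);h=cv2.cvtColor(d["img"],cv2.COLOR_BGR2HSV)
m=np.zeros((384,512),bool); m[170:212,235:278]=1
m&=(h[...,1]<60)&(h[...,2]>110); A=P[m]; print(m.sum(),np.isnan(A[:,0]).sum(),np.nanmedian(A,0),np.nanmin(A,0),np.nanmax(A,0))
m=np.zeros((384,512),bool); m[110:150,230:285]=1; print("strip z",np.nanmedian(P[m][:,2]))
E
```

```text
879 6 [ 496.23213641 -344.12444917   55.88536585] [ 483.4941278  -357.78538768   46.12782533] [ 509.96889877 -330.83255135   58.00105237]
strip z 34.10685365199615
```

```bash
python3 -m handwheel '[[0,0,0,0,0.03,0.001,0],[0,0,0,0,0.04,0,0],[0,0,0,0,0.019,0,0],[0,0,0,0,0.002,0,0],[0,0,0,0,0,0,0],[0,0,0,0,0,0,0]]'
```

```text
time_s: 35.48
eef_pos: [497.3, -346.1, 65.3]
ee_rot: [0.708, 0.0, 0.001, -0.706]
force: [0.0, -0.6, 0.3]
opening: 0.004
```

```bash
python3 -m handwheel '[[0,0,0,0,0.005,0,0],[0,0,0,0,0.004,0,0],[0,0,0,0,0.003,0,0],[0,0,0,0,0,0,0],[0,0,0,0,0,0,0]]'
```

```text
time_s: 36.1
eef_pos: [496.6, -345.5, 51.9]
ee_rot: [0.707, -0.0, 0.0, -0.707]
force: [-0.3, 0.1, 4.1]
opening: 0.009
```

```bash
python3 -m handwheel '[[0,0,0,0,0.002,0,0],[0,0,0,0,0.001,0,0],[0,0,0,0,0.001,0,0],[0,0,0,0,0,0,0],[0,0,0,0,0,0,0]]'
```

```text
time_s: 36.72
eef_pos: [496.7, -345.5, 50.1]
ee_rot: [0.707, -0.0, 0.0, -0.707]
force: [-6.5, 5.5, 19.4]
opening: 0.007
```

```bash
python3 -m handwheel '[[0,0,0,0,-0.01,0,0],[0,0,0,0,-0.03,0,0],[0,0,0,0,-0.05,0,0],[0,0,0,-0.02,-0.05,0,0],[0,0,0,-0.05,-0.05,0,0],[0,0,0,-0.05,0,0,0],[0,0,0,-0.03,0,0,0]]';python3 -m handwheel '[[0,0,0,0,-0.05,0.02,0],[0,0,0,0,-0.03,0.02,0],[0,0,0,0,0,0,0],[0,0,0,0,0,0,0]]'; python3 kn.py e side top wrist; python3 lid.py; python3 - <<'E'
from h import *
d=cam("side");P=cloud(d);m=(P[...,2]>48)&(P[...,2]<85)&(P[...,0]>420)&(P[...,0]<565)&(P[...,1]<-70)&(P[...,1]>-310)
k,lab,s,c=cv2.connectedComponentsWithStats(m.astype(np.uint8))
for i in range(1,k):
    if s[i,4]>15: print(s[i,4],c[i].round(),P[lab==i].mean(0).round(1),P[lab==i][:,2].max().round(1))
E
```

```text
time_s: 37.6
eef_pos: [350.2, -344.6, 231.6]
ee_rot: [-0.707, 0.001, -0.0, 0.707]
force: [-0.2, -0.5, -0.1]
opening: 0.005
time_s: 38.1
eef_pos: [351.8, -304.8, 310.2]
ee_rot: [-0.707, 0.001, 0.0, 0.708]
force: [-0.1, 0.1, 0.3]
opening: 0.006
t 38.10 tcp [ 351.8 -304.8  310.2] F [-0.1  0.1  0.3] op 0.006 q [-0.88 -0.21  1.8  -0.    1.56 -2.45]
toolx [ 1.    -0.001 -0.001] y [-0.001  0.001 -1.   ] z [0.001 1.    0.001]
top 100 px [191. 192.] hsv [14. 84. 63.] top centre [490.6 185.3  75.5] mean [490.5 184.1  70.9]
top 1989 1922 c [8.00000e-03 3.61000e-01 5.81383e+02] lid angle deg 109.83304389001908 res 1.28
side 2197 2152 c [7.00000e-03 3.61000e-01 5.80086e+02] lid angle deg 109.83944349078789 res 1.15
106 [266. 227.] [ 519.1 -141.7   65.5] 72.9
19 [247. 232.] [ 461.6 -144.    64.4] 71.5
126 [277. 255.] [ 518.7 -241.6   66.2] 74.1
129 [252. 261.] [ 449.  -241.4   66.1] 73.0
```

View pics/sidee.png

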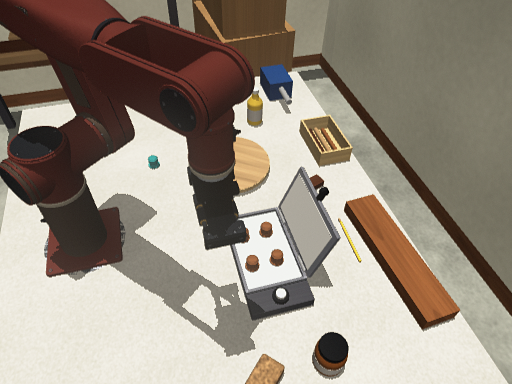

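View pics/tope.png

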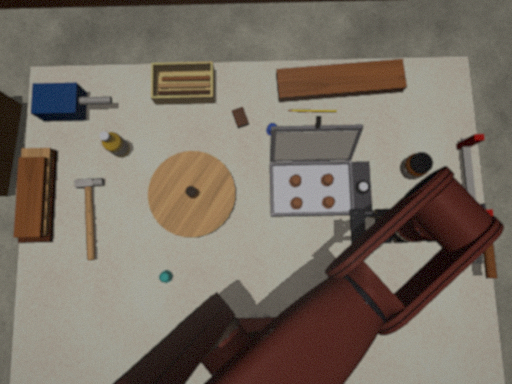

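```bash
python3 -c "
from h import *
d=cam('top');P=cloud(d);print(np.nanmax(P[183:191,359:367][...,2]))
d=cam('side');P=cloud(d);print(np.nanmedian(P[292:298,278:285][...,2]))
print(robot.hand_in())"
```

```text
63.3985838081112
55.84231086234735
the job is handed in; nothing more can be done
None
```

The job is done and handed in at about 38 s of the 208 s allowed; the hand-in reports no verdict.

- **Lid:** raised by its lug and left standing. The last plane fits from the top and side cameras both read 109.8°.
- **Knobs:** four were present. All four stand upright on the deck, aimed at a grid 70 mm by 100 mm, which leaves at least about 30 mm between feet. The last pictures show all four in place. The fourth was partly hidden by the arm in the last side view, but the top view showed it clearly.
- **Switch:** pressed once with the lid and knobs in place. The tip went down from about 56 mm to 50.1 mm and met 19 N at the stop. It was then released, and the side camera reads its top back at about 56 mm.
- **Everything else:** the jar is still in the middle of the turntable. The blue and turquoise look-alikes and the other bench objects look unmoved in the top view.

The two fixed cameras disagreed by about 3–5 mm in y, so I aimed the grasps by the wrist camera. A last top-camera reading of the switch height, 63 mm, disagreed with the side camera's. I took it as depth noise, since it was the highest of a few pixels.

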